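# Clear and reload the office brewer and set the cup selector

## Task

Get the coffee brewer ready: lift its cover over the two small bumps, slide it fully open, take the spent cartridge out of the bay into the waste tray, and put every coffee cartridge that stands on the counter into the bay, side by side on its floor. Then slide the cover fully shut, lifting it over the bumps again so that it drops down flat behind them, and last of all turn the selector from off to the mark with as many dots as the cartridges you loaded. Leave the mug and the sugar jar where they are.

Things in the scene. Friction and masses are not known exactly. Their poses are not given: they have to be found in the camera images.
- brewer: low stainless coffee brewer fixed on the counter, 260 mm (its x) by 365 mm (its y, -187 to +178), flat deck 105 mm high. Origin on the counter; x points away from the robot, y to its left (yaw varies a little). Bay at the near side, x -112 to -12, y -164 to +44; the cover slides onto the deck behind it; selector axis at x -20, y 120
- bay (a point): centre of the bay's floor, 60 mm above the counter, axes as the brewer's. An open pocket 100 mm in x, 208 mm in y, 45 mm deep: room for four cartridges in a row along y, 50 mm apart, with the fingers closing along x. It can only be loaded with the cover fully open
- bump (a point): top of one detent bump on the deck (a twin stands 236 mm to +y of it, beside the cover's other edge): dark steel, 7 mm high, 7 mm long in x and 12 mm in y. The cover has a small side lug that stands just on the near side of each bump when shut
- cover_slide (a joint): cover travel in m along the brewer's +x (away from the robot): 0 shut, 0.108 fully open; slides with about 1 N. When down, its lugs are stopped by the bumps: 2 mm of play when shut, and on the way back it stops at about 0.017. Between these it passes only when lifted more than 7 mm
- cover_lift (a joint): height in m by which the cover is lifted: 0 resting down, 0.018 highest. Only the cover's weight (0.3 kg) holds it down, and it drops when let go
- cover_grip (a point): centre of the black grip bar on the cover, axes as the brewer's. The bar runs along y, 70 mm long, 12 mm wide in x and 12 mm high; pinch it along x from above. Its centre is 26 mm above the cover plate's top and 32 mm above the deck with the cover down. The aluminium cover plate is 112 mm in x, 220 mm in y, 5 mm thick and level
- dial (a joint): angle of the selector in rad, growing clockwise seen from above: 0 off (marked by a plain line), then 0.6 per click: 0.6 one dot, 1.2 two dots, 1.8 three dots, 2.4 four dots (end of travel). A spring detent pulls it to the nearest click within 0.3 rad; turning over a click takes about 0.05 N m
- dial_grip (a point): centre of the selector's grip bar on its vertical axis, 29 mm above the deck; its x points along the bar to the pointer end (white line). The bar is 44 mm long, 12 mm wide and 33 mm high (6 to 39 mm above the deck), on a disc of 42 mm diameter, 6 mm high; pinch it across its width from above
- cartridge_a: coffee cartridge, rigid, about 45 g: a brown square body 34 x 34 mm, 34 mm tall, standing on a wider aluminium rim plate 42 x 42 x 4 mm; 38 mm tall in all, plus a flat 2 mm black nozzle disc on top. Origin: centre of the rim's underside; z up through the body, x and y square to its sides. Stands on the counter, and may lie on its side if it was knocked over
- cartridge_b: coffee cartridge, rigid, about 45 g: a brown square body 34 x 34 mm, 34 mm tall, standing on a wider aluminium rim plate 42 x 42 x 4 mm; 38 mm tall in all, plus a flat 2 mm black nozzle disc on top. Origin: centre of the rim's underside; z up through the body, x and y square to its sides. May be absent (None). Stands on the counter, and may lie on its side if it was knocked over
- cartridge_c: coffee cartridge, rigid, about 45 g: a brown square body 34 x 34 mm, 34 mm tall, standing on a wider aluminium rim plate 42 x 42 x 4 mm; 38 mm tall in all, plus a flat 2 mm black nozzle disc on top. Origin: centre of the rim's underside; z up through the body, x and y square to its sides. May be absent (None). Stands on the counter, and may lie on its side if it was knocked over
- cartridge_d: coffee cartridge, rigid, about 45 g: a brown square body 34 x 34 mm, 34 mm tall, standing on a wider aluminium rim plate 42 x 42 x 4 mm; 38 mm tall in all, plus a flat 2 mm black nozzle disc on top. Origin: centre of the rim's underside; z up through the body, x and y square to its sides. May be absent (None). Stands on the counter, and may lie on its side if it was knocked over
- mug: white mug, 80 mm across and 95 mm tall, origin under its centre; to be left alone
- sugar_jar: amber glass jar, 72 mm across and 110 mm tall, origin under its centre; to be left alone
- spent_cartridge: used cartridge, about 30 g, same shape, size, look and frame as the others; it stands in the bay under the cover at the start. Not counted for the selector
- waste_tray_in (a point): centre of the inner floor (4 mm above the counter) of the black open waste tray, fixed: 130 mm in its x, 110 mm in its y, 45 mm high, walls 4 mm; stands left of the brewer

How it is judged:
On the way, in this order (a step that is already met when the one before it is completed fails the run):
1. the cover is fully open (value of joint cover_slide above 0.098 m), for 0.2 s.
2. the spent cartridge is in the waste tray and every other cartridge is in the bay, on its floor (x of spent_cartridge in the frame of waste_tray_in between -0.061 and 0.061 m and y of spent_cartridge in the frame of waste_tray_in between -0.051 and 0.051 m and z of spent_cartridge in the frame of waste_tray_in between -0.006 and 0.04 m and x of cartridge_a in the frame of bay between -0.05 and 0.05 m and y of cartridge_a in the frame of bay between -0.104 and 0.104 m and z of cartridge_a in the frame of bay between -0.006 and 0.03 m and x of cartridge_b in the frame of bay between -0.05 and 0.05 m and y of cartridge_b in the frame of bay between -0.104 and 0.104 m and z of cartridge_b in the frame of bay between -0.006 and 0.03 m and x of cartridge_c in the frame of bay between -0.05 and 0.05 m and y of cartridge_c in the frame of bay between -0.104 and 0.104 m and z of cartridge_c in the frame of bay between -0.006 and 0.03 m and x of cartridge_d in the frame of bay between -0.05 and 0.05 m and y of cartridge_d in the frame of bay between -0.104 and 0.104 m and z of cartridge_d in the frame of bay between -0.006 and 0.03 m and value of joint dial below 0.3 rad), for 0.3 s.
3. the cover is fully shut and down behind the bumps, the cartridges under it and the selector still off (value of joint cover_slide below 0.005 m and value of joint cover_lift below 0.003 m and x of cartridge_a in the frame of bay between -0.05 and 0.05 m and y of cartridge_a in the frame of bay between -0.104 and 0.104 m and z of cartridge_a in the frame of bay between -0.006 and 0.03 m and x of cartridge_b in the frame of bay between -0.05 and 0.05 m and y of cartridge_b in the frame of bay between -0.104 and 0.104 m and z of cartridge_b in the frame of bay between -0.006 and 0.03 m and x of cartridge_c in the frame of bay between -0.05 and 0.05 m and y of cartridge_c in the frame of bay between -0.104 and 0.104 m and z of cartridge_c in the frame of bay between -0.006 and 0.03 m and x of cartridge_d in the frame of bay between -0.05 and 0.05 m and y of cartridge_d in the frame of bay between -0.104 and 0.104 m and z of cartridge_d in the frame of bay between -0.006 and 0.03 m and value of joint dial below 0.3 rad), for 0.3 s.
4. the selector stands at the mark with as many dots as there are loaded cartridges ((height (world z) of cartridge_b above -1 m or value of joint dial below 1.95 rad) and (height (world z) of cartridge_c above -1 m or value of joint dial below 1.95 rad) and (height (world z) of cartridge_d above -1 m or value of joint dial below 1.95 rad) and (height (world z) of any of cartridge_b, cartridge_c above -1 m or value of joint dial below 1.35 rad) and (height (world z) of any of cartridge_b, cartridge_d above -1 m or value of joint dial below 1.35 rad) and (height (world z) of any of cartridge_c, cartridge_d above -1 m or value of joint dial below 1.35 rad) and (value of joint dial above 2.25 rad or (height (world z) of cartridge_b below -1 m and value of joint dial above 1.65 rad) or (height (world z) of cartridge_c below -1 m and value of joint dial above 1.65 rad) or (height (world z) of cartridge_d below -1 m and value of joint dial above 1.65 rad) or (height (world z) of each of cartridge_b, cartridge_c below -1 m and value of joint dial above 1.05 rad) or (height (world z) of each of cartridge_b, cartridge_d below -1 m and value of joint dial above 1.05 rad) or (height (world z) of each of cartridge_c, cartridge_d below -1 m and value of joint dial above 1.05 rad))), for 0.3 s.
At the end, for the whole second after the job is handed in: The spent cartridge is in the waste tray, all others are on the bay's floor (any way up), the cover is shut (within 5 mm) and down (within 3 mm), and the selector rests within 0.15 rad of the mark for the number of loaded cartridges (2, 3 or 4) (all of step 4 and value of joint cover_slide below 0.005 m and value of joint cover_lift below 0.003 m and x of cartridge_a in the frame of bay between -0.05 and 0.05 m and y of cartridge_a in the frame of bay between -0.104 and 0.104 m and z of cartridge_a in the frame of bay between -0.006 and 0.03 m and x of cartridge_b in the frame of bay between -0.05 and 0.05 m and y of cartridge_b in the frame of bay between -0.104 and 0.104 m and z of cartridge_b in the frame of bay between -0.006 and 0.03 m and x of cartridge_c in the frame of bay between -0.05 and 0.05 m and y of cartridge_c in the frame of bay between -0.104 and 0.104 m and z of cartridge_c in the frame of bay between -0.006 and 0.03 m and x of cartridge_d in the frame of bay between -0.05 and 0.05 m and y of cartridge_d in the frame of bay between -0.104 and 0.104 m and z of cartridge_d in the frame of bay between -0.006 and 0.03 m and x of spent_cartridge in the frame of waste_tray_in between -0.061 and 0.061 m and y of spent_cartridge in the frame of waste_tray_in between -0.051 and 0.051 m and z of spent_cartridge in the frame of waste_tray_in between -0.006 and 0.04 m and velocity of joint dial between -0.1 and 0.1 rad/s); the robot touches nothing.
It fails at once if the mug is shifted more than 40 mm (distance of mug from where it was at the start of the episode above 0.04 m).
It fails at once if the sugar jar is shifted more than 40 mm (distance of sugar_jar from where it was at the start of the episode above 0.04 m).
Of cartridge_b, cartridge_c, cartridge_d only 1 to 3 are there at a start; the rules pass over those that are not, and their reading is None.
At some moment in a run one of cartridge_a, cartridge_b, cartridge_c, cartridge_d may be knocked a few centimetres aside while the robot is not near it.
Once in a run the grip may slacken for a moment while it holds something.
It also fails if it takes over 210 s, if anything falls off the work surface, if the arm or the gripper's body presses on something with over 40 N, if the wrist force passes 120 N, or if a joint passes its speed limit or range.

## Robot

A 6-joint arm with a two-finger parallel gripper is mounted at the origin on the work surface. World frame = base frame: x ahead of the robot, y to its left, z up, the work surface at z = 0. Lengths are in m, angles in rad, forces in N, time in s.
With the tool pointing down it reaches from about 0.35 to 0.925 m from the base axis. Payload 6.4 kg.
Tool frame: the origin (TCP) lies at the very end of the fingers, on their centre line; the grasp point (between the pads) lies 19 mm behind it (r.grip_point_offset is the distance from the TCP to the grasp point, in m); z points along the fingers, y is the line along which they close (so a half turn about z gives the same grasp; the last joint's range is limited). The gripper opens to 94 mm and grips with 3 to 60 N. Pads are 16 mm wide; open, the fingers measure 119 mm over their backs; the gripper's body (75 mm by 177 mm) begins 78 mm behind the grasp point.
Start: joints at [-1.445, 0.245, 1.558, -0, 1.339, -0.174], TCP at [0.192, -0.621, 0.205] pointing down, gripper open.
Joint ranges: [-3.13, 3.13], [-1.02, 2.26], [0.13, 2.54], [-0.95, 4.09], [0.21, 2.88], [-2.74, 2.74]. Speed limits (rad/s): [2.57, 2.57, 3.14, 3.14, 3.14, 3.14].

## Interface

Orientations are given as [roll, pitch, yaw] about the fixed x, y, z axes, in that order (R = Rz(yaw) Ry(pitch) Rx(roll)).
In Python, from bench import r, get_image, calibration gives the robot as it stands.
- The arm moves only by the tool step_arm, never from a script. Its arguments are lists of equal length, an entry for each row: "translation": the shift along the tool's x, y, z in m, a list of three; "yaw": the turn about the tool's z in rad. In form: {"translation": [[tx, ty, tz], ...], "yaw": [yaw, ...]}. A call has 1 to 10 rows; each row is the pose to reach, as a shift and turn from the pose commanded when the call began, along the tool's axes at that moment; what a row does not reach only later rows make up. A row lasts 1/10 s, in which the tool goes at most 50 mm and 8.59 degrees, less where a joint would pass 70% of its speed; a pose out of reach is approached as far as the arm can. A call with a gripper value outside its range is refused whole. "jaw" is the finger opening in m, from 0 to 0.094, set as the call begins (left out, the last holds). The fingers move at their own pace and stop on an object; "force" is the grip in N (left out, the last holds). Time passes only in rows, so rows that repeat a pose let the fingers close. It gives the time, the measured TCP pose, the force, the opening and the grip force at its end, in the units of the state.
- r.state(): the state, without advancing time (a new reading comes with each control period).
- get_image(name): name is "side" or "top" or "wrist"; returns the picture (384x512x3 uint8, red, green, blue); there is no depth.
- calibration(name): a dict with "intrinsics" (3x3 intrinsics, pixels), "extrinsics" (4x4, takes a point from world to camera coordinates); the wrist camera has in their place "T_tool_cam" (4x4, takes a point from camera to tool coordinates, whose origin is the TCP and whose axes are the flange's). Camera axes: x right, y down, z forward; pixel columns grow to the right and rows downward; lengths in m; the calibration is good to about 2 mm. A picture is of the moment at which its call begins: read the wrist's pose just before it. calibration takes no time and is no camera call.
- r.sign_off(): hands the job in; it is judged then, once.
The state is a dict: "clock": time; "q": joint angles; "qvel": joint speeds; "tau": joint torques, N m; "tool_pos": TCP position; "eef_rot": TCP orientation; "contact_force": force on the tool from outside, world axes, zero at the start; "ft_torque": the same for the moment, N m; "width": finger opening in m; "finger_force": force on a finger pad.
Only numpy, scipy, OpenCV 4.12 (cv2) and the standard library are available. Lean on these libraries where they do the work, as an engineer would, in place of code of your own. Each camera call takes 0.05 s, during which the arm holds its last target. There are 200 camera calls.

## Working session

There is one attempt and no reset: what is moved stays moved. The work goes in short steps, Python scripts to look and compute and a tool call to move; the robot and the scene stay as the last step left them, time stands still between calls to the robot, and variables do not carry over. Pictures are saved under pics/ and viewed, at most 15 in all, crops included, and the job is handed in when it is done.

Besides the shell and the picture viewer there is one more tool, called after "Emit:" as name([rows], argument=value, ...), one row to a line, values as JSON. step_arm: Moves the arm, as the interface text tells. Its arguments: {"type":"object","properties":{"translation":{"type":"array"},"yaw":{"type":"array"},"jaw":{"type":"number"},"force":{"type":"number"}},"required":["translation","yaw"]}

```bash
mkdir -p pics && ls
python3 - <<'E'
from bench import r,get_image,calibration
import cv2,numpy as np
print(r.state())
for n in("top","side"):
    c=calibration(n);print(n,np.round(c["intrinsics"],1).tolist(),np.round(c["extrinsics"],4).tolist())
    im=get_image(n);cv2.imwrite(f"pics/{n}0.png",im[:,:,::-1])
print(calibration("wrist"))
E
```

```text
pics
{'clock': 0.0, 'q': array([-1.44507420e+00,  2.45791061e-01,  1.55899468e+00,  2.30929209e-05,
        1.33870418e+00, -1.74138969e-01]), 'qvel': array([ 0.00017268, -0.00077385,  0.00053609, -0.00063698, -0.00116632,
       -0.00042373]), 'tau': array([ 5.81015274e-05, -4.15848148e+01, -3.14595509e+01,  6.84849266e-02,
        3.32597620e-02, -1.35010700e-04]), 'tool_pos': array([ 0.19191355, -0.62039887,  0.20437048]), 'eef_rot': array([-3.13972797e+00, -3.50845077e-04,  2.99855431e-01]), 'contact_force': array([ 0.64986121, -0.32954719, -0.06627073]), 'ft_torque': array([-0.02245074, -0.03089109, -0.03713821]), 'finger_force': 0.0, 'width': 0.09403470769869036}
top [[443.6, 0.0, 253.7], [0.0, 443.6, 195.4], [0.0, 0.0, 1.0]] [[0.0503, -0.9987, 0.001, -0.0411], [-0.9784, -0.0495, -0.2009, 0.5928], [0.2007, 0.0091, -0.9796, 1.383], [0.0, 0.0, 0.0, 1.0]]
side [[354.7, 0.0, 259.6], [0.0, 354.7, 192.6], [0.0, 0.0, 1.0]] [[0.9361, -0.3517, -0.0107, -0.5776], [-0.2384, -0.6117, -0.7543, 0.2263], [0.2587, 0.7086, -0.6565, 1.0641], [0.0, 0.0, 0.0, 1.0]]
{'intrinsics': array([[309.37125932,   0.        , 254.53152935],
       [  0.        , 309.37125932, 195.00454919],
       [  0.        ,   0.        ,   1.        ]]), 'T_tool_cam': array([[-5.67513823e-04, -9.65169203e-01, -2.61625853e-01,
         7.71184205e-02],
       [ 9.99999539e-01, -7.50410640e-04,  5.99175034e-04,
        -3.83756138e-04],
       [-7.74632114e-04, -2.61625392e-01,  9.65169184e-01,
        -1.80637250e-01],
       [ 0.00000000e+00,  0.00000000e+00,  0.00000000e+00,
         1.00000000e+00]])}
```

View pics/top0.png

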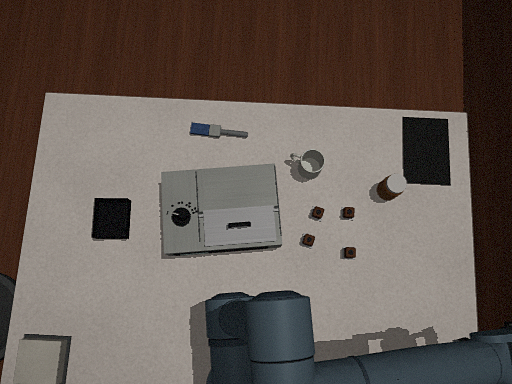

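View pics/side0.png

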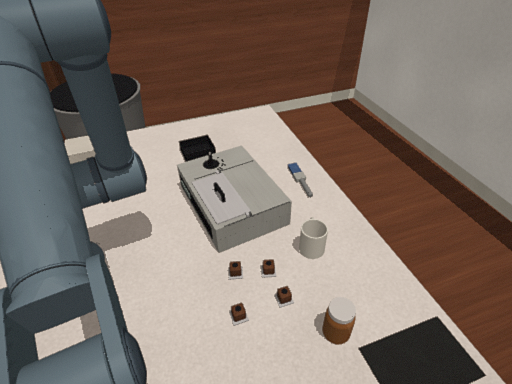

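The top view shows the brewer at about (221,210), its grip bar at (238,225), the dial at (180,215) and the tray at (111,218). Four cartridges stand at (317,213), (348,212), (308,240) and (349,253). The side view agrees: four cartridges, with the mug and jar beyond them.

```bash
cat > h.py <<'E'
from bench import r,get_image,calibration
import cv2,numpy as np
from scipy.spatial.transform import Rotation as Ro
def cam(name):
    c=calibration(name);K=np.array(c["intrinsics"])
    if name=="wrist":
        s=r.state();T=np.eye(4);T[:3,:3]=Ro.from_euler("xyz",s["eef_rot"]).as_matrix();T[:3,3]=s["tool_pos"]
        return K,T@np.array(c["T_tool_cam"])
    return K,np.linalg.inv(np.array(c["extrinsics"]))
def shot(name,fn=None):
    C=cam(name);im=get_image(name)
    if fn: cv2.imwrite(f"pics/{fn}.png",im[:,:,::-1])
    return C,im
def ray(C,uv,z):
    K,T=C;uv=np.atleast_2d(np.float64(uv))
    d=np.c_[uv,np.ones(len(uv))]@np.linalg.inv(K).T@T[:3,:3].T
    return T[:3,3]+d*((z-T[2,3])/d[:,2])[:,None]
def proj(C,P):
    K,T=C;p=(np.atleast_2d(P)-T[:3,3])@T[:3,:3]@K.T
    return p[:,:2]/p[:,2:]
def go(x,y,z,yaw=None):
    """shift along tool axes and tool yaw to reach TCP x,y,z, world yaw"""
    s=r.state();R=Ro.from_euler("xyz",s["eef_rot"]).as_matrix()
    t=R.T@(np.array([x,y,z])-s["tool_pos"]);dy=0
    if yaw is not None: dy=-((yaw-s["eef_rot"][2]+np.pi/2)%np.pi-np.pi/2)
    return np.round(t,4).tolist(),round(dy,3)
def blobs(mask,amin,amax=1e9):
    cs,_=cv2.findContours(mask.astype(np.uint8),cv2.RETR_EXTERNAL,cv2.CHAIN_APPROX_NONE)
    return [c for c in cs if amin<cv2.contourArea(c)<amax]
E
python3 - <<'E'
from h import *
C,im=shot("top");i=im.astype(int);h=cv2.cvtColor(im,cv2.COLOR_RGB2HSV)
g=i.sum(2)
roi=np.zeros(g.shape,bool);roi[190:270,295:370]=1
for c in blobs((g<300)&roi,20): 
    rc=cv2.minAreaRect(c);print("cart",np.round(rc[0],1),np.round(rc[1],1),rc[2],ray(C,rc[0],.02)[0].round(4))
for nm,b,z,t in(("bar",(215,215,262,236),.137,150),("tray",(85,190,140,245),.03,150)):
    roi[:]=0;roi[b[1]:b[3],b[0]:b[2]]=1
    for c in blobs((g<t)&roi,20): 
        rc=cv2.minAreaRect(c);print(nm,np.round(rc,1) if 0 else rc,ray(C,rc[0],z)[0].round(4), ray(C,cv2.boxPoints(rc),z if nm=="bar" else .045).round(3).tolist())
print("dial",ray(C,(180.5,215),.135))
print(go(.5,-.2,.35,0))
E
```

```text
cart [347.5 252.5] [11. 15.] 90.0 [ 0.428  -0.3258  0.02  ]
cart [306.4 240.3] [13.6 13. ] 18.434947967529297 [ 0.4611 -0.1909  0.02  ]
cart [346.5 213. ] [12. 15.] 90.0 [ 0.5584 -0.3215  0.02  ]
cart [315.8 212.9] [13.  13.7] 21.801410675048828 [ 0.5535 -0.2198  0.02  ]
bar ((238.95999145507812, 224.27999877929688), (4.548542022705078, 22.188007354736328), 86.8201675415039) [0.4868 0.0283 0.137 ] [[0.49, 0.063, 0.137], [0.497, -0.004, 0.137], [0.483, -0.006, 0.137], [0.476, 0.061, 0.137]]
tray ((111.0, 218.0), (40.0, 38.0), 90.0) [0.5009 0.4539 0.03  ] [[0.562, 0.519, 0.045], [0.568, 0.394, 0.045], [0.437, 0.38, 0.045], [0.431, 0.503, 0.045]]
dial [[0.50655254 0.20828036 0.135     ]]
([0.4186, -0.311, -0.1448], np.float64(0.3))
```

Emit:
step_arm([
  [0.432,-0.254,0],
  [0.432,-0.254,0],
  [0.432,-0.254,0],
  [0.432,-0.254,0],
  [0.432,-0.254,0],
  [0.432,-0.254,0],
  [0.432,-0.254,0],
  [0.432,-0.254,0],
  [0.432,-0.254,0],
  [0.432,-0.254,0],
], yaw=[0.3,0.3,0.3,0.3,0.3,0.3,0.3,0.3,0.3,0.3])

```text
clock: 1.15
tool_pos: [0.5299, -0.2497, 0.2053]
eef_rot: [-3.142, 0.0, -0.0]
contact_force: [-0.3, -1.4, -1.0]
width: 0.0938
finger_force: 0.0
```

Run:
```python
from h import *
C,im=shot("wrist","w1")
np.save("w1.npy",im)
print(proj(C,[[.428,-.326,.02],[.461,-.191,.02],[.558,-.32,.02],[.5535,-.22,.02]]).round(0).tolist())
```

```text
[[314.0, 254.0], [209.0, 231.0], [314.0, 154.0], [230.0, 158.0]]
```

View pics/w1.png

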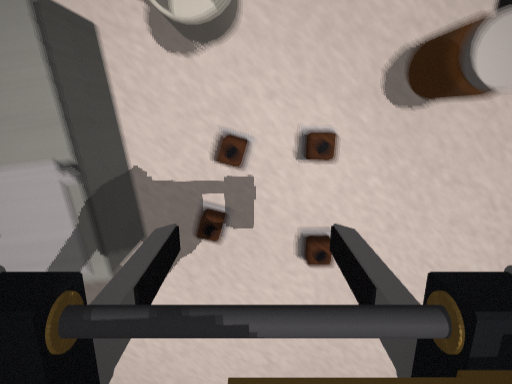

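Emit:
step_arm([
  [0.02,-0.37,-0.06],
  [0.02,-0.37,-0.06],
  [0.02,-0.37,-0.06],
  [0.02,-0.37,-0.06],
  [0.02,-0.37,-0.06],
  [0.02,-0.37,-0.06],
  [0.02,-0.37,-0.06],
  [0.02,-0.37,-0.06],
  [0.02,-0.37,-0.06],
  [0.02,-0.37,-0.06],
], yaw=[0,0,0,0,0,0,0,0,0,0])

```text
clock: 2.2
tool_pos: [0.5488, 0.1184, 0.2651]
eef_rot: [3.141, 0.001, 0.001]
contact_force: [0.0, 0.5, -0.2]
width: 0.0941
finger_force: 0.0
```

The wrist view shows four upright cartridges at (232,151), (321,146), (211,224) and (317,250). Each has a black nozzle disc on top.

```bash
cat >> h.py <<'E'
def carts(C,im,z0=0.0,roi=None):
    """(nozzle centre world, body yaw mod 90deg) per brown blob"""
    h=cv2.cvtColor(im,cv2.COLOR_RGB2HSV).astype(int)
    m=((h[...,1]>110)&((h[...,0]<20)|(h[...,0]>170))&(h[...,2]<150)&(h[...,2]>25)).astype(np.uint8)
    m=cv2.morphologyEx(m,cv2.MORPH_CLOSE,np.ones((9,9)))
    if roi: k=np.zeros_like(m);k[roi[1]:roi[3],roi[0]:roi[2]]=1;m=m*k
    out=[]
    for c in blobs(m,250,4000):
        rc=cv2.minAreaRect(c);P=ray(C,cv2.boxPoints(rc),z0+.038)
        e=[P[(k+1)%4]-P[k] for k in range(4)]
        a=np.angle(sum(np.exp(4j*np.arctan2(v[1],v[0])) for v in e))/4
        x,y,w,hh=cv2.boundingRect(c);k=np.zeros(m.shape,np.uint8);cv2.drawContours(k,[c],-1,1,-1)
        g=im.sum(2).astype(int);n=(k>0)&(g<75)
        v,u=np.nonzero(n);cc=(u.mean(),v.mean()) if len(u)>5 else rc[0]
        out.append((np.round(rc[0],0),len(u),ray(C,cc,z0+.04)[0][:2].round(4),round(float(a),3),[round(float(np.linalg.norm(v)),3) for v in e[:2]]))
    return out
E
python3 - <<'E'
from h import *
C,im=shot("wrist","w2")
K,T=C;T1=T.copy()
# C for w1
T1[:3,3]+=np.array([.5299,-.2497,.2053])-r.state()["tool_pos"]
for o in carts((K,T1),np.load("w1.npy"),0,(190,120,345,275)):print(o)
E
```

```text
(array([318., 250.]), 112, array([ 0.447 , -0.3255]), 0.027, [0.03, 0.036])
(array([211., 225.]), 236, array([ 0.4742, -0.1933]), -0.264, [0.037, 0.026])
(array([232., 150.]), 62, array([ 0.5628, -0.2222]), -0.301, [0.032, 0.026])
(array([320., 146.]), 12, array([ 0.5652, -0.3156]), 0.028, [0.031, 0.029])
```

View pics/w2.png

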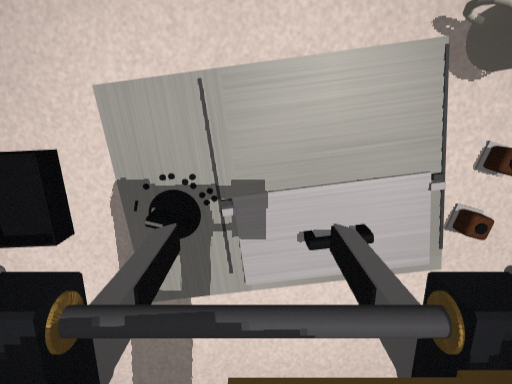

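The view shows the brewer's back corners at (94,86) and (447,38), and the cover's back edge running from (247,192) to (432,175). The grip bar is at about (338,238), partly behind a finger, and the dial is at (174,214).

Run:
```python
from h import *
C=cam("wrist")
P=ray(C,[(94,86),(447,38),(440,268)],.105);print(P.round(4).tolist())
v=P[0]-P[1];print(np.linalg.norm(v),"yaw",np.arctan2(-v[0],v[1]))
v=P[1]-P[2];print(np.linalg.norm(v),"yaw",np.arctan2(v[1],v[0]))
E_=ray(C,[(247,192),(432,175)],.111);v=E_[0]-E_[1];print(E_.round(4).tolist(),"yaw",np.arctan2(-v[0],v[1]),np.linalg.norm(v))
im=cv2.imread("pics/w2.png");g=im.astype(int).sum(2)
print("dialdisc",ray(C,(174,214),.111))
# dark bar visible piece
big=cv2.resize(im[170:270,225:450],None,fx=3.5,fy=3.5,interpolation=cv2.INTER_CUBIC);cv2.imwrite("pics/w2c.png",big)
yaw=np.arctan2(-(P[0]-P[1])[0],(P[0]-P[1])[1])
R=np.array([[np.cos(yaw),-np.sin(yaw)],[np.sin(yaw),np.cos(yaw)]])
o=((P[0]-np.r_[R@[.13,.178],0])+(P[1]-np.r_[R@[.13,-.187],0]))/2
print("origin",o,"grip pred",o[:2]+R@[-.062,-.06],"dial",o[:2]+R@[-.02,.12])
```

```text
[[0.6511, 0.2849, 0.105], [0.6962, -0.0751, 0.105], [0.4407, -0.108, 0.105]]
0.3628499387468508 yaw 0.12461439117433402
0.257550864291601 yaw 0.12791046741175502
[[0.5385, 0.1265, 0.111], [0.5575, -0.0774, 0.111]] yaw 0.09311984671088 0.20483443031216506
dialdisc [[0.51268831 0.20985347 0.111     ]]
origin [0.54409221 0.09322021 0.105     ] grip pred [0.49003051 0.02597936] dial [0.50933224 0.20980385]
```

View pics/w2c.png

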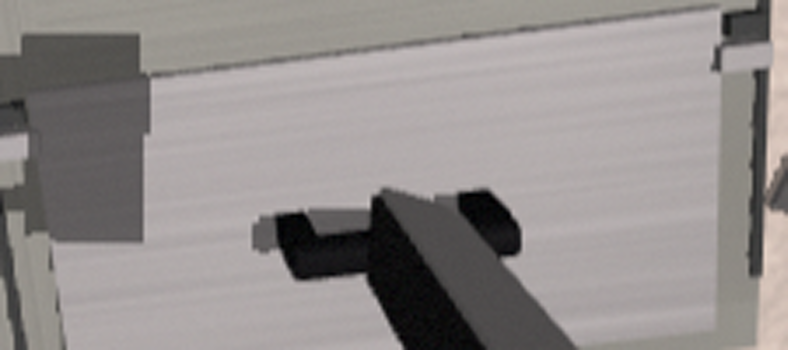

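Emit:
step_arm([
  [-0.06,0.091,0.065],
  [-0.06,0.091,0.065],
  [-0.06,0.091,0.065],
  [-0.06,0.091,0.065],
  [-0.06,0.091,0.065],
  [-0.06,0.091,0.065],
  [-0.06,0.091,0.065],
  [-0.06,0.091,0.065],
  [-0.06,0.091,0.065],
  [-0.06,0.091,0.065],
], yaw=[-0.15,-0.3,-0.45,-0.6,-0.75,-0.9,-1.05,-1.2,-1.35,-1.45], jaw=0.05)

```text
clock: 3.25
tool_pos: [0.4886, 0.0258, 0.2]
eef_rot: [-3.141, 0.0, 1.452]
contact_force: [-0.0, -0.7, 0.2]
width: 0.0502
finger_force: 0.0
```

Emit:
step_arm([
  [0,0,0.02],
  [0,0,0.04],
  [0,0,0.06],
  [0,0,0.07],
  [0,0,0.081],
  [0,0,0.081],
], yaw=[-0.15,-0.245,-0.245,-0.245,-0.245,-0.245])

```text
clock: 3.85
tool_pos: [0.4881, 0.0269, 0.1182]
eef_rot: [-3.139, -0.001, 1.694]
contact_force: [-0.6, 0.4, 0.3]
width: 0.0501
finger_force: 0.0
```

Emit:
step_arm([
  [0,0,0],
  [0,0,0],
  [0,0,0],
  [0,0,0],
  [0,0,0],
  [0,0,0],
], yaw=[0,0,0,0,0,0], jaw=0, force=30)

```text
clock: 4.45
tool_pos: [0.4901, 0.0275, 0.1201]
eef_rot: [3.138, 0.0, 1.695]
contact_force: [4.0, 0.9, -1.3]
width: 0.0117
finger_force: 30.0
```

Emit:
step_arm([
  [0,0,-0.006],
  [0,0,-0.013],
  [0,0,-0.013],
  [0,0.02,-0.013],
  [0,0.04,-0.013],
  [0,0.06,-0.013],
  [0,0.08,-0.013],
  [0,0.1,-0.013],
  [0,0.108,-0.013],
  [0,0.109,-0.013],
], yaw=[0,0,0,0,0,0,0,0,0,0])

```text
clock: 5.45
tool_pos: [0.5963, 0.0413, 0.1311]
eef_rot: [-3.138, -0.001, 1.695]
contact_force: [-1.7, 1.8, -3.6]
width: 0.0117
finger_force: 30.0
```

Emit:
step_arm([
  [0,0.002,0],
  [0,0.002,0.006],
  [0,0.002,0.012],
  [0,0.002,0.012],
  [0,0.002,0.012],
], yaw=[0,0,0,0,0])

```text
clock: 5.95
tool_pos: [0.5984, 0.0415, 0.1201]
eef_rot: [-3.14, -0.001, 1.695]
contact_force: [-1.6, 3.8, -2.8]
width: 0.0117
finger_force: 30.0
```

Emit:
step_arm([
  [0,0,0],
  [0,0,0],
  [0,0,0],
  [0,0,-0.05],
  [0,-0.06,-0.1],
  [0,-0.11,-0.13],
  [0,-0.11,-0.13],
  [0,-0.11,-0.13],
], yaw=[0,0,0,0,0,0,0,0], jaw=0.06)

```text
clock: 6.75
tool_pos: [0.4901, 0.0268, 0.2549]
eef_rot: [3.133, 0.003, 1.694]
contact_force: [0.6, -0.1, 0.8]
width: 0.0597
finger_force: 0.0
```

Run:
```python
from h import *
C,im=shot("wrist","w3");print(r.state()["tool_pos"])
for o in carts(C,im,.06):print(o)
C,im=shot("top","t3")
for o in carts(C,im,0,(290,190,370,270)):print(o)
```

```text
[0.49055118 0.02697779 0.25303739]
(array([322., 374.]), 88, array([ 0.4804, -0.2341]), 0.144, [0.461, 0.033])
(array([379., 322.]), 0, array([ 0.6715, -0.1355]), 0.288, [0.028, 0.099])
(array([130., 322.]), 0, array([ 0.359 , -0.1719]), -0.066, [0.098, 0.027])
(array([255., 196.]), 0, array([0.495 , 0.0114]), 0.193, [0.032, 0.038])
```

View pics/w3.png

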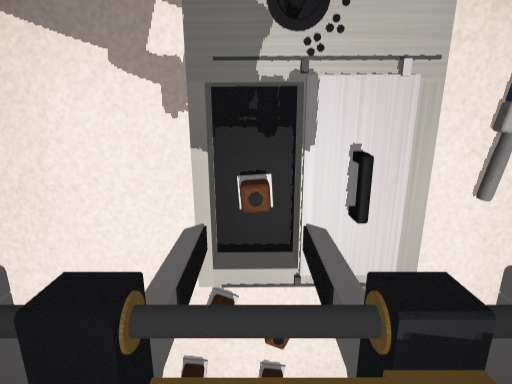

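The cover is fully open, with its bar at (362,187). The spent cartridge stands in the bay with its nozzle at (256,198), turned slightly relative to the bay.

```bash
sed -i 's/def carts(C,im,z0=0.0,roi=None):/def carts(C,im,z0=0.0,roi=None,amin=250):/;s/blobs(m,250,4000)/blobs(m,amin,4000)/;s/^    if yaw is not None: .*/    if yaw is not None: dy=-(yaw-s["eef_rot"][2])/' h.py
python3 - <<'E'
from h import *
C=cam("wrist");p=ray(C,(255.5,198),.1)[0];print(p)
print(go(p[0],p[1],.069,1.571+.18))
im=cv2.imread("pics/t3.png")[:,:,::-1].copy();
for o in carts(cam("top"),im,0,(290,190,370,270),60):print(o)
E
```

```text
[0.49516261 0.01023983 0.1       ]
([-0.0172, 0.002, 0.1825], np.float64(-0.057))
(array([350., 252.]), 22, array([ 0.4252, -0.3258]), -0.136, [0.032, 0.034])
(array([309., 239.]), 19, array([ 0.4592, -0.1957]), -0.284, [0.032, 0.031])
(array([348., 212.]), 23, array([ 0.5604, -0.3177]), 0.029, [0.033, 0.03])
(array([318., 212.]), 18, array([ 0.5551, -0.2252]), -0.286, [0.032, 0.03])
```

Emit:
step_arm([
  [-0.017,0.002,0.04],
  [-0.017,0.002,0.08],
  [-0.017,0.002,0.11],
  [-0.017,0.002,0.14],
  [-0.017,0.002,0.16],
  [-0.017,0.002,0.175],
  [-0.017,0.002,0.183],
  [-0.017,0.002,0.183],
], yaw=[-0.05,-0.05,-0.05,-0.05,-0.05,-0.05,-0.05,-0.05], jaw=0.054)

```text
clock: 7.65
tool_pos: [0.4932, 0.0111, 0.0654]
eef_rot: [-3.138, -0.001, 1.745]
contact_force: [0.2, 0.4, -0.1]
width: 0.054
finger_force: 0.0
```

Emit:
step_arm([
  [0,0,0],
  [0,0,0],
  [0,0,0],
  [0,0,0],
  [0,0,-0.01],
  [0,0,-0.05],
  [0,0,-0.1],
  [0,0,-0.12],
  [0,0,-0.12],
], yaw=[0,0,0,0,0,0,0,0,0], jaw=0.02, force=20)

```text
clock: 8.55
tool_pos: [0.4966, 0.0105, 0.1922]
eef_rot: [3.133, 0.003, 1.745]
contact_force: [0.8, -0.6, -0.3]
width: 0.0338
finger_force: 20.0
```

Run:
```python
from h import *
print(r.state()["tool_pos"],r.state()["eef_rot"],r.state()["width"])
print(go(.5,.452,.19,1.7))
```

```text
[0.49655819 0.01046007 0.19219431] [3.13338872 0.00325842 1.74488876] 0.03384728499813633
([0.4343, 0.0799, 0.0014], np.float64(0.045))
```

Emit:
step_arm([
  [0.048,0.009,0],
  [0.097,0.018,0],
  [0.145,0.027,0],
  [0.193,0.036,0],
  [0.241,0.044,0],
  [0.29,0.053,0],
  [0.338,0.062,0],
  [0.386,0.071,0],
  [0.434,0.08,0],
  [0.434,0.08,0],
], yaw=[0,0,0,0,0,0,0,0,0,0])

```text
clock: 9.55
tool_pos: [0.4955, 0.4561, 0.1843]
eef_rot: [-3.138, 0.0, 1.75]
contact_force: [-0.5, -0.5, -1.0]
width: 0.0339
finger_force: 20.0
```

Emit:
step_arm([
  [0,0,0.04],
  [0,0,0.08],
  [0,0,0.12],
  [0,0,0.15],
  [0,0,0.168],
  [0,0,0.168],
], yaw=[0,0,0,0,0,0])

```text
clock: 10.15
tool_pos: [0.4955, 0.4501, 0.0156]
eef_rot: [-3.135, 0.003, 1.744]
contact_force: [-0.8, 0.3, -0.5]
width: 0.0338
finger_force: 20.0
```

Emit:
step_arm([
  [0,0,0],
  [0,0,0],
  [0,0,0],
  [0,0,-0.05],
  [0,0,-0.1],
  [0,0,-0.15],
  [0,0,-0.2],
  [0,0,-0.24],
  [0,0,-0.24],
], yaw=[0,0,0,0,0,0,0,0,0], jaw=0.06)

```text
clock: 11.05
tool_pos: [0.5007, 0.4544, 0.2699]
eef_rot: [3.127, -0.006, 1.745]
contact_force: [0.1, 0.2, 0.6]
width: 0.0601
finger_force: 0.0
```

Run:
```python
from h import *
print(r.state()["tool_pos"],r.state()["eef_rot"])
C,im=shot("wrist","w4")
for o in carts(C,im,.004,None,100):print(o)
print(go(.48,-.16,.26,1.5))
```

```text
[0.50074746 0.4543572  0.26990081] [ 3.1265832  -0.00633958  1.74507519]
(array([322., 376.]), 0, array([0.6718, 0.1422]), 0.191, [0.56, 0.027])
(array([379., 322.]), 1, array([0.7342, 0.2562]), 0.351, [0.033, 0.119])
(array([130., 322.]), 0, array([0.3595, 0.1949]), -0.016, [0.117, 0.032])
(array([248., 174.]), 5, array([0.4978, 0.4503]), 0.17, [0.035, 0.031])
([-0.6008, -0.1254, 0.002], np.float64(0.245))
```

View pics/w4.png

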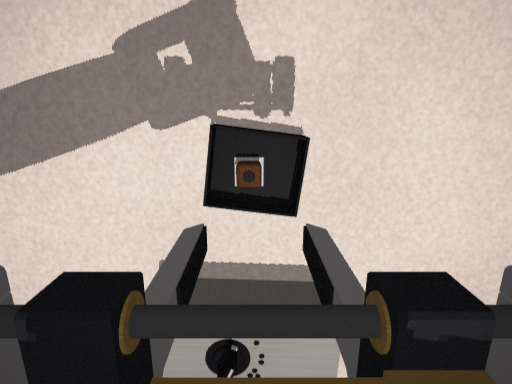

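The spent cartridge stands upright in the tray at (248,174).

Emit:
step_arm([
  [-0.049,-0.009,0],
  [-0.098,-0.017,0],
  [-0.147,-0.026,0],
  [-0.196,-0.034,0],
  [-0.245,-0.043,0],
  [-0.294,-0.051,0],
  [-0.343,-0.06,0],
  [-0.392,-0.069,0],
  [-0.44,-0.077,0],
  [-0.489,-0.086,0],
], yaw=[0,0,0,0,0,0,0,0,0,0])

```text
clock: 12.1
tool_pos: [0.4965, -0.0459, 0.2581]
eef_rot: [-3.14, -0.001, 1.745]
contact_force: [0.8, 0.6, -0.5]
width: 0.0599
finger_force: 0.0
```

Emit:
step_arm([
  [-0.049,-0.009,0],
  [-0.098,-0.017,0],
  [-0.147,-0.026,0],
  [-0.196,-0.034,0],
  [-0.245,-0.043,0.02],
  [-0.254,-0.044,0.02],
  [-0.254,-0.044,0.02],
  [-0.254,-0.044,0.02],
  [-0.254,-0.044,0.02],
  [-0.254,-0.044,0.02],
], yaw=[0.1,0.174,0.174,0.174,0.174,0.174,0.174,0.174,0.174,0.174])

```text
clock: 13.1
tool_pos: [0.4988, -0.3007, 0.2401]
eef_rot: [3.141, 0.001, 1.573]
contact_force: [-0.3, -0.0, 0.7]
width: 0.0601
finger_force: 0.0
```

Run:
```python
from h import *
print(r.state()["tool_pos"],r.state()["eef_rot"])
C,im=shot("wrist","w5")
for o in carts(C,im,0,(0,0,512,260),200):print(o)
K=C
print(proj(C,[[.428,-.326,.02],[.461,-.191,.02],[.558,-.32,.02],[.5535,-.22,.02]]).round(0).tolist())
```

```text
[ 0.49880716 -0.30073649  0.24011164] [3.14077511e+00 5.65758148e-04 1.57283650e+00]
(array([204., 196.]), 222, array([ 0.4386, -0.3231]), -0.02, [0.034, 0.036])
(array([304., 192.]), 133, array([ 0.5568, -0.3133]), 0.023, [0.034, 0.036])
(array([304., 112.]), 150, array([ 0.5478, -0.2254]), -0.3, [0.032, 0.034])
(array([228.,  88.]), 515, array([ 0.4681, -0.1997]), -0.276, [0.032, 0.034])
[[201.0, 190.0], [223.0, 83.0], [298.0, 186.0], [298.0, 107.0]]
```

View pics/w5.png

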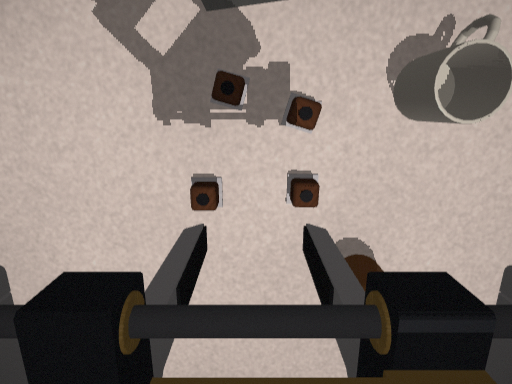

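All four cartridges are upright, with nozzles at about (203,199), (305,192), (305,112) and (228,88). The mug is at (470,80), and the jar sits behind the right finger.

Run:
```python
from h import *
C=cam("wrist")
P=ray(C,[(203,199),(305,192.5),(305,112.5),(228,88)],.04);print(P.round(4).tolist())
for p,y in zip(P,(0,.025,-.3,-.28)): print(go(p[0],p[1],.008,1.571+y))
```

```text
[[0.434, -0.3332, 0.04], [0.5642, -0.3245, 0.04], [0.5598, -0.2261, 0.04], [0.4689, -0.1987, 0.04]]
([-0.032, -0.065, 0.2321], np.float64(0.002))
([-0.0236, 0.0652, 0.2322], np.float64(-0.023))
([0.0748, 0.061, 0.2321], np.float64(0.302))
([0.1025, -0.0299, 0.232], np.float64(0.282))
```

Emit:
step_arm([
  [-0.012,0.033,0.02],
  [-0.024,0.065,0.05],
  [-0.024,0.065,0.09],
  [-0.024,0.065,0.13],
  [-0.024,0.065,0.17],
  [-0.024,0.065,0.2],
  [-0.024,0.065,0.22],
  [-0.024,0.065,0.231],
  [-0.024,0.065,0.231],
  [-0.024,0.065,0.231],
], yaw=[-0.023,-0.023,-0.023,-0.023,-0.023,-0.023,-0.023,-0.023,-0.023,-0.023])

```text
clock: 14.15
tool_pos: [0.5642, -0.3264, 0.0098]
eef_rot: [3.14, 0.001, 1.594]
contact_force: [-0.3, -0.9, 0.1]
width: 0.0598
finger_force: 0.0
```

Emit:
step_arm([
  [0,0,0],
  [0,0,0],
  [0,0,0],
  [0,0,0],
  [0,0,-0.01],
  [0,0,-0.05],
  [0,0,-0.1],
  [0,0,-0.15],
  [0,0,-0.2],
  [0,0,-0.2],
], yaw=[0,0,0,0,0,0,0,0,0,0], jaw=0.02, force=25)

```text
clock: 15.15
tool_pos: [0.5669, -0.329, 0.2192]
eef_rot: [3.129, 0.011, 1.594]
contact_force: [0.2, -0.8, 0.3]
width: 0.0339
finger_force: 24.9
```

Run:
```python
from h import *
s=r.state();print(s["tool_pos"],s["eef_rot"],s["width"])
K,T=cam("wrist");X=np.array(calibration("wrist")["T_tool_cam"])
A=np.eye(4);A[:3,:3]=Ro.from_euler("xyz",[3.133,.003,1.694]).as_matrix();A[:3,3]=[.49055,.02698,.25304]
C3=(K,A@X)
c=ray(C3,[(206,83),(304,83),(299,267),(212,269)],.105);print(c.round(4).tolist(),c.mean(0))
c=ray(C3,[(362,187)],.137);print("bar",c)
yaw=.125;R=np.array([[np.cos(yaw),-np.sin(yaw)],[np.sin(yaw),np.cos(yaw)]]);b=np.array([.490,.0265])
for d in(.075,.025,-.025,-.075):
    p=b+R@[0,d];print(p.round(4),go(p[0],p[1],.205,1.571+.125))
```

```text
[ 0.5669371  -0.32896953  0.21920276] [3.12900779 0.01098196 1.59389441] 0.03392535934297717
[[0.432, 0.1237, 0.105], [0.5294, 0.1358, 0.105], [0.5572, -0.0668, 0.105], [0.4558, -0.0815, 0.105]] [0.49360109 0.02778368 0.105     ]
bar [[0.59768813 0.0438236  0.137     ]]
[0.4806 0.1009] ([0.4319, -0.0764, 0.0085], np.float64(-0.102))
[0.4869 0.0513] ([0.3822, -0.0714, 0.0091], np.float64(-0.102))
[0.4931 0.0017] ([0.3324, -0.0663, 0.0097], np.float64(-0.102))
[ 0.4994 -0.0479] ([0.2827, -0.0612, 0.0103], np.float64(-0.102))
```

Emit:
step_arm([
  [0.046,-0.008,0.009],
  [0.094,-0.016,0.009],
  [0.142,-0.025,0.009],
  [0.19,-0.033,0.009],
  [0.238,-0.041,0.009],
  [0.286,-0.05,0.009],
  [0.334,-0.058,0.009],
  [0.382,-0.066,0.009],
  [0.42,-0.073,0.009],
  [0.432,-0.075,0.009],
], yaw=[0,-0.02,-0.04,-0.06,-0.08,-0.1,-0.102,-0.102,-0.102,-0.102])

```text
clock: 16.15
tool_pos: [0.477, 0.1068, 0.1992]
eef_rot: [-3.141, -0.0, 1.7]
contact_force: [0.2, -1.1, -0.6]
width: 0.0334
finger_force: 24.9
```

Emit:
step_arm([
  [0,0,0],
  [0,0,0],
  [0,0,0],
  [0,0,0],
], yaw=[0,0,0,0])

```text
clock: 16.55
tool_pos: [0.4787, 0.1028, 0.1994]
eef_rot: [-3.141, 0.0, 1.694]
contact_force: [0.1, -0.6, 0.2]
width: 0.0341
finger_force: 24.9
```

Run:
```python
from h import *
s=r.state();print(s["tool_pos"],s["eef_rot"],s["width"],s["clock"])
print(go(.482,.1015,.0715,1.696))
```

```text
[0.47874853 0.10284612 0.1993831 ] [-3.14143244e+00  1.22918586e-04  1.69369390e+00] 0.034114764908177254 16.55
([-0.0017, 0.0031, 0.1279], np.float64(-0.002))
```

Emit:
step_arm([
  [-0.002,0.003,0.03],
  [-0.002,0.003,0.07],
  [-0.002,0.003,0.1],
  [-0.002,0.003,0.12],
  [-0.002,0.003,0.127],
  [-0.002,0.003,0.127],
  [-0.002,0.003,0.127],
], yaw=[0,0,0,0,0,0,0])

```text
clock: 17.25
tool_pos: [0.4827, 0.1021, 0.0736]
eef_rot: [3.14, 0.0, 1.695]
contact_force: [0.6, 0.4, -0.6]
width: 0.0337
finger_force: 24.9
```

Emit:
step_arm([
  [0,0,0],
  [0,0,0],
  [0,0,0],
  [0,0,-0.04],
  [0,0,-0.09],
  [0,0,-0.14],
  [-0.05,0,-0.17],
  [-0.1,0,-0.17],
  [-0.15,0,-0.17],
  [-0.15,0,-0.17],
], yaw=[0,0,0,0,0,0,0,0,0,0], jaw=0.054)

```text
clock: 18.25
tool_pos: [0.5008, -0.0504, 0.2434]
eef_rot: [3.14, 0.002, 1.691]
contact_force: [0.6, 0.7, 0.2]
width: 0.0539
finger_force: 0.0
```

Run:
```python
from h import *
s=r.state();print(s["tool_pos"],s["eef_rot"],s["width"],s["clock"])
C,im=shot("wrist","w6")
for o in carts(C,im,.06,(0,0,512,300),200):print(o)
C,im=shot("top")
for o in carts(C,im,0,(285,180,380,280),60):print(o)
print(go(.5,-.30,.23,1.571))
```

```text
[ 0.50082071 -0.05037564  0.24338172] [3.14020532e+00 1.73502822e-03 1.69061687e+00] 0.05392678692223078 18.25
(array([280., 288.]), 12, array([ 0.5505, -0.1691]), 0.129, [0.032, 0.03])
(array([219., 269.]), 4, array([ 0.4725, -0.1552]), -0.242, [0.037, 0.028])
(array([255.,  32.]), 260, array([0.4839, 0.0986]), 0.12, [0.032, 0.036])
(array([350., 252.]), 12, array([ 0.4255, -0.3268]), 0.028, [0.029, 0.032])
(array([308., 240.]), 15, array([ 0.4607, -0.1918]), -0.284, [0.033, 0.031])
(array([318., 212.]), 14, array([ 0.5531, -0.2246]), -0.286, [0.032, 0.03])
([-0.2507, -0.0311, 0.0125], np.float64(0.122))
```

View pics/w6.png

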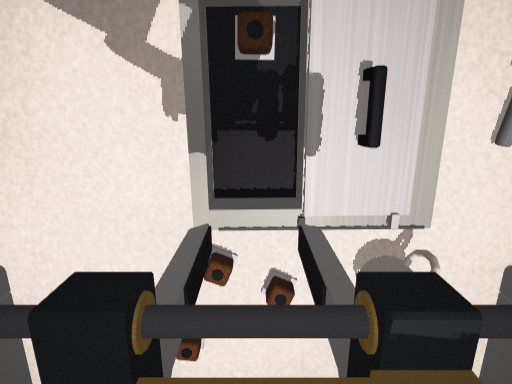

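The first cartridge stands upright in the bay at (255,30). The other three on the counter have not moved.

Emit:
step_arm([
  [-0.045,0.01,0],
  [-0.09,0.02,0],
  [-0.135,0.03,0.01],
  [-0.182,0.038,0.03],
  [-0.182,0.038,0.07],
  [-0.182,0.038,0.12],
  [-0.182,0.038,0.17],
  [-0.182,0.038,0.21],
  [-0.182,0.038,0.233],
  [-0.182,0.038,0.234],
], yaw=[0.14,0.28,0.42,0.42,0.42,0.42,0.42,0.42,0.42,0.42], jaw=0.06)

```text
clock: 19.35
tool_pos: [0.5581, -0.2184, 0.0043]
eef_rot: [-3.133, -0.003, 1.278]
contact_force: [-1.2, 0.5, 0.5]
width: 0.0601
finger_force: 0.0
```

Emit:
step_arm([
  [0,0,0],
  [0,0,0],
  [0,0,0],
  [0,0,0],
  [0,0,0],
  [0,0,-0.03],
  [0,0,-0.08],
  [0,0,-0.13],
  [0,0,-0.18],
  [0,0,-0.19],
], yaw=[0,0,0,0,0,0,0,0,0,0], jaw=0.02, force=25)

```text
clock: 20.35
tool_pos: [0.5638, -0.2242, 0.2064]
eef_rot: [3.129, 0.003, 1.276]
contact_force: [-0.7, -1.2, -0.3]
width: 0.0339
finger_force: 25.0
```

Run:
```python
from h import *
s=r.state();print(s["tool_pos"],s["eef_rot"],s["width"],s["clock"])
print(go(.4885,.052,.200,1.696))
```

```text
[ 0.56377232 -0.22417425  0.20642727] [3.12936428 0.00335294 1.27567078] 0.03388805901270452 20.35
([0.2424, -0.1524, 0.0038], np.float64(-0.42))
```

Emit:
step_arm([
  [0.04,-0.025,0.004],
  [0.08,-0.05,0.004],
  [0.12,-0.075,0.004],
  [0.16,-0.1,0.004],
  [0.2,-0.125,0.004],
  [0.235,-0.147,0.004],
  [0.242,-0.152,0.004],
  [0.242,-0.152,0.004],
  [0.242,-0.152,0.004],
  [0.242,-0.152,0.004],
], yaw=[-0.1,-0.2,-0.3,-0.4,-0.42,-0.42,-0.42,-0.42,-0.42,-0.42])

```text
clock: 21.35
tool_pos: [0.486, 0.0523, 0.1943]
eef_rot: [-3.141, 0.0, 1.694]
contact_force: [-0.3, 0.2, 0.0]
width: 0.0343
finger_force: 25.0
```

Run:
```python
from h import *
s=r.state();print(s["tool_pos"],s["eef_rot"],s["width"],s["clock"])
print(go(.4885,.052,.0715,1.696))
```

```text
[0.48601743 0.05229258 0.19430808] [-3.14138706e+00  1.97180108e-04  1.69394781e+00] 0.03428692628051486 21.35
([-0.0006, 0.0025, 0.1228], np.float64(-0.002))
```

Emit:
step_arm([
  [0,0.002,0.03],
  [0,0.002,0.07],
  [0,0.002,0.1],
  [0,0.002,0.115],
  [0,0.002,0.122],
  [0,0.002,0.122],
  [0,0.002,0.122],
], yaw=[0,0,0,0,0,0,0])

```text
clock: 22.05
tool_pos: [0.4887, 0.0532, 0.0734]
eef_rot: [3.14, 0.0, 1.695]
contact_force: [-0.3, 0.2, -0.7]
width: 0.0336
finger_force: 25.0
```

Emit:
step_arm([
  [0,0,0],
  [0,0,0],
  [0,0,0],
  [0,0,-0.04],
  [0,0,-0.09],
  [0,0,-0.14],
  [-0.05,0,-0.17],
  [-0.1,0,-0.17],
  [-0.15,0,-0.17],
  [-0.15,0,-0.17],
], yaw=[0,0,0,0,0,0,0,0,0,0], jaw=0.054)

```text
clock: 23.05
tool_pos: [0.5067, -0.0991, 0.2433]
eef_rot: [3.14, 0.002, 1.691]
contact_force: [-1.1, 0.6, -0.8]
width: 0.054
finger_force: 0.0
```

Run:
```python
from h import *
s=r.state();print(s["tool_pos"],s["eef_rot"],s["width"],s["clock"])
C,im=shot("wrist","w7")
for o in carts(C,im,.06,(0,0,512,300),200):print(o)
C,im=shot("top")
for o in carts(C,im,0,(285,180,380,280),60):print(o)
print(go(.469,-.1987,.009,1.291))
```

```text
[ 0.50672676 -0.09909638  0.24328357] [3.14037987e+00 1.76976326e-03 1.69085413e+00] 0.05398192340869619 23.05
(array([218., 237.]), 20, array([ 0.4771, -0.1512]), -0.219, [0.034, 0.026])
(array([254.,  34.]), 340, array([0.4909, 0.046 ]), 0.12, [0.031, 0.036])
(array([350., 252.]), 10, array([ 0.4242, -0.3291]), 0.028, [0.029, 0.032])
(array([308., 240.]), 12, array([ 0.464 , -0.1942]), -0.284, [0.031, 0.031])
([-0.0974, -0.0495, 0.2334], np.float64(0.402))
```

Emit:
step_arm([
  [-0.048,-0.025,0],
  [-0.096,-0.05,0.01],
  [-0.096,-0.05,0.04],
  [-0.096,-0.05,0.08],
  [-0.096,-0.05,0.12],
  [-0.096,-0.05,0.16],
  [-0.096,-0.05,0.2],
  [-0.096,-0.05,0.225],
  [-0.096,-0.05,0.233],
  [-0.096,-0.05,0.233],
], yaw=[0.14,0.28,0.4,0.4,0.4,0.4,0.4,0.4,0.4,0.4], jaw=0.06)

```text
clock: 24.15
tool_pos: [0.4683, -0.1949, 0.0087]
eef_rot: [-3.139, -0.001, 1.297]
contact_force: [-0.2, -0.2, 0.3]
width: 0.0599
finger_force: 0.0
```

Emit:
step_arm([
  [0,0,0],
  [0,0,0],
  [0,0,0],
  [0,0,0],
  [0,0,0],
  [0,0,-0.03],
  [0,0,-0.08],
  [0,0,-0.13],
  [0,0,-0.18],
  [0,0,-0.19],
], yaw=[0,0,0,0,0,0,0,0,0,0], jaw=0.02, force=25)

```text
clock: 25.15
tool_pos: [0.4716, -0.1986, 0.2064]
eef_rot: [3.13, 0.004, 1.296]
contact_force: [0.9, -0.0, 0.8]
width: 0.0341
finger_force: 25.0
```

Run:
```python
from h import *
s=r.state();print(s["tool_pos"],s["eef_rot"],s["width"],s["clock"])
print(go(.495,.0025,.200,1.696))
```

```text
[ 0.47155612 -0.19856885  0.2064249 ] [3.13031175 0.00402797 1.29575356] 0.034143261212651786 25.15
([0.1999, -0.0321, 0.0053], np.float64(-0.4))
```

Emit:
step_arm([
  [0.045,-0.007,0.005],
  [0.09,-0.014,0.005],
  [0.135,-0.022,0.005],
  [0.18,-0.029,0.005],
  [0.2,-0.032,0.005],
  [0.2,-0.032,0.005],
  [0.2,-0.032,0.005],
  [0.2,-0.032,0.005],
  [0.2,-0.032,0.005],
], yaw=[-0.1,-0.2,-0.3,-0.4,-0.4,-0.4,-0.4,-0.4,-0.4])

```text
clock: 26.05
tool_pos: [0.4921, 0.0036, 0.1942]
eef_rot: [-3.141, 0.0, 1.694]
contact_force: [-0.4, -0.3, -0.1]
width: 0.0341
finger_force: 25.0
```

Run:
```python
from h import *
s=r.state();print(s["tool_pos"],s["eef_rot"],s["width"],s["clock"])
print(go(.495,.0025,.0715,1.696))
```

```text
[0.49208934 0.00355997 0.1942126 ] [-3.14117119e+00  3.75453349e-06  1.69391901e+00] 0.0341144265741622 26.05
([-0.0014, 0.0028, 0.1227], np.float64(-0.002))
```

Emit:
step_arm([
  [-0.001,0.002,0.03],
  [-0.001,0.002,0.07],
  [-0.001,0.002,0.1],
  [-0.001,0.002,0.115],
  [-0.001,0.002,0.122],
  [-0.001,0.002,0.122],
  [-0.001,0.002,0.122],
], yaw=[0,0,0,0,0,0,0])

```text
clock: 26.75
tool_pos: [0.4951, 0.0033, 0.0733]
eef_rot: [3.14, 0.001, 1.695]
contact_force: [-0.2, 0.0, -0.5]
width: 0.0338
finger_force: 25.0
```

Emit:
step_arm([
  [0,0,0],
  [0,0,0],
  [0,0,0],
  [0,0,-0.04],
  [0,0,-0.09],
  [0,0,-0.14],
  [-0.05,-0.02,-0.17],
  [-0.1,-0.03,-0.17],
  [-0.15,-0.04,-0.17],
  [-0.15,-0.04,-0.17],
], yaw=[0,0,0,0,0,0,0,0,0,0], jaw=0.054)

```text
clock: 27.75
tool_pos: [0.473, -0.1536, 0.2434]
eef_rot: [3.14, 0.002, 1.691]
contact_force: [0.8, 0.6, -1.1]
width: 0.0535
finger_force: 0.0
```

Run:
```python
from h import *
s=r.state();print(s["tool_pos"],s["eef_rot"],s["width"],s["clock"])
C,im=shot("wrist","w8")
for o in carts(C,im,.06,(0,0,512,300),200):print(o)
C,im=shot("top")
for o in carts(C,im,0,(285,180,380,280),60):print(o)
print(go(.434,-.331,.009,1.581))
```

```text
[ 0.47299718 -0.15358982  0.24336085] [3.14047561e+00 1.91531673e-03 1.69141526e+00] 0.05353231414214722 27.75
(array([212., 286.]), 243, array([ 0.4394, -0.278 ]), 0.101, [0.028, 0.034])
(array([296.,  32.]), 314, array([ 0.4903, -0.0054]), 0.138, [0.034, 0.036])
(array([350., 252.]), 13, array([ 0.4263, -0.3285]), 0.029, [0.026, 0.032])
([-0.1738, -0.0607, 0.2335], np.float64(0.112))
```

View pics/w8.png

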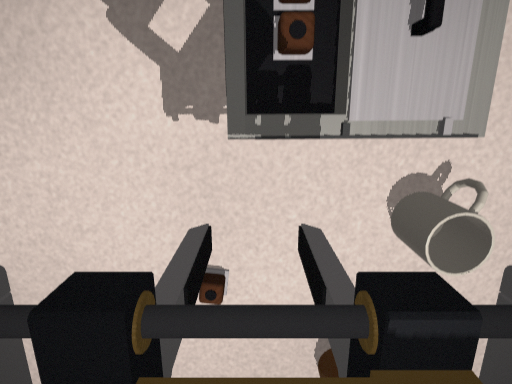

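The third cartridge stands in the bay at (296,30), and the last one is on the counter with its nozzle at (211,295).

Emit:
step_arm([
  [-0.045,-0.015,0],
  [-0.09,-0.03,0],
  [-0.135,-0.045,0.01],
  [-0.174,-0.061,0.03],
  [-0.174,-0.061,0.07],
  [-0.174,-0.061,0.12],
  [-0.174,-0.061,0.17],
  [-0.174,-0.061,0.21],
  [-0.174,-0.061,0.231],
  [-0.174,-0.061,0.231],
], yaw=[0.1,0.11,0.11,0.11,0.11,0.11,0.11,0.11,0.11,0.11], jaw=0.06)

```text
clock: 28.85
tool_pos: [0.4331, -0.3259, 0.0077]
eef_rot: [-3.136, -0.007, 1.588]
contact_force: [-0.5, -0.1, -0.4]
width: 0.0599
finger_force: 0.0
```

Emit:
step_arm([
  [0,0,0],
  [0,0,0],
  [0,0,0],
  [0,0,0],
  [0,0,0],
  [0,0,-0.03],
  [0,0,-0.08],
  [0,0,-0.13],
  [0,0,-0.18],
  [0,0,-0.19],
], yaw=[0,0,0,0,0,0,0,0,0,0], jaw=0.02, force=25)

```text
clock: 29.85
tool_pos: [0.4369, -0.3329, 0.209]
eef_rot: [3.133, 0.01, 1.586]
contact_force: [1.1, -0.2, -0.6]
width: 0.0336
finger_force: 25.0
```

Run:
```python
from h import *
s=r.state();print(s["tool_pos"],s["eef_rot"],s["width"],s["clock"])
print(go(.501,-.0465,.200,1.696))
```

```text
[ 0.43686029 -0.33285261  0.20895245] [3.13348271 0.00950036 1.58569939] 0.03359414477718103 29.85
([0.2854, 0.0683, 0.0068], np.float64(-0.11))
```

Emit:
step_arm([
  [0.045,0.011,0.004],
  [0.09,0.022,0.005],
  [0.135,0.032,0.005],
  [0.18,0.043,0.005],
  [0.225,0.054,0.005],
  [0.265,0.063,0.005],
  [0.285,0.068,0.005],
  [0.285,0.068,0.005],
  [0.285,0.068,0.005],
  [0.285,0.068,0.005],
], yaw=[-0.05,-0.11,-0.11,-0.11,-0.11,-0.11,-0.11,-0.11,-0.11,-0.11])

```text
clock: 30.85
tool_pos: [0.4979, -0.0451, 0.196]
eef_rot: [-3.141, -0.0, 1.694]
contact_force: [-0.3, 0.5, 0.1]
width: 0.0337
finger_force: 25.0
```

Run:
```python
from h import *
s=r.state();print(s["tool_pos"],s["eef_rot"],s["width"],s["clock"])
print(go(.501,-.0465,.0715,1.696))
```

```text
[ 0.4978539  -0.04510775  0.19600769] [-3.14084209e+00 -5.60657878e-05  1.69449561e+00] 0.033694668168021386 30.85
([-0.0018, 0.003, 0.1245], np.float64(-0.002))
```

Emit:
step_arm([
  [-0.002,0.003,0.03],
  [-0.002,0.003,0.07],
  [-0.002,0.003,0.1],
  [-0.002,0.003,0.117],
  [-0.002,0.003,0.124],
  [-0.002,0.003,0.124],
  [-0.002,0.003,0.124],
], yaw=[0,0,0,0,0,0,0])

```text
clock: 31.55
tool_pos: [0.5017, -0.0469, 0.0729]
eef_rot: [3.141, 0.0, 1.694]
contact_force: [0.1, -0.4, -0.8]
width: 0.0339
finger_force: 25.0
```

Emit:
step_arm([
  [0,0,0],
  [0,0,0],
  [0,0,0],
  [0,0,-0.04],
  [0,0,-0.09],
  [0,0,-0.14],
  [0.01,0,-0.18],
  [0.02,0,-0.19],
  [0.02,0,-0.19],
  [0.02,0,-0.19],
], yaw=[0,0,0,0,0,0,0,0,0,0], jaw=0.054)

```text
clock: 32.55
tool_pos: [0.498, -0.0256, 0.2604]
eef_rot: [-3.139, -0.001, 1.696]
contact_force: [-0.5, -0.8, 0.3]
width: 0.0538
finger_force: 0.0
```

Run:
```python
from h import *
s=r.state();print(s["tool_pos"],s["eef_rot"],s["width"],s["clock"])
C,im=shot("wrist","w9")
print(go(.5984,.0415,.12,1.695))
```

```text
[ 0.49801043 -0.0256189   0.26041707] [-3.13870728e+00 -9.64334939e-04  1.69638979e+00] 0.05375914970873211 32.55
([0.0539, 0.1088, 0.1394], np.float64(0.001))
```

View pics/w9.png

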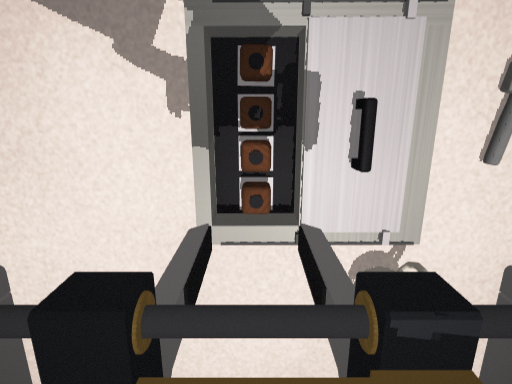

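All four cartridges stand in a row in the bay at (256,62), (256,112), (256,156) and (256,200). The cover bar is at (365,134).

Emit:
step_arm([
  [0.02,0.045,0],
  [0.04,0.09,0],
  [0.054,0.109,0.01],
  [0.054,0.109,0.05],
  [0.054,0.109,0.09],
  [0.054,0.109,0.12],
  [0.054,0.109,0.135],
  [0.054,0.109,0.14],
  [0.054,0.109,0.14],
  [0.054,0.109,0.14],
], yaw=[0,0,0,0,0,0,0,0,0,0], jaw=0.05)

```text
clock: 33.6
tool_pos: [0.6015, 0.041, 0.1241]
eef_rot: [3.139, 0.001, 1.696]
contact_force: [0.4, -0.1, 0.3]
width: 0.05
finger_force: 0.0
```

Emit:
step_arm([
  [0,0,0],
  [0,0,0],
  [0,0,0],
  [0,0,0],
  [0,0,0],
  [0,0,0],
], yaw=[0,0,0,0,0,0], jaw=0, force=30)

```text
clock: 34.2
tool_pos: [0.5993, 0.0409, 0.1222]
eef_rot: [-3.138, 0.0, 1.696]
contact_force: [-4.5, -2.4, 2.1]
width: 0.0116
finger_force: 30.0
```

Emit:
step_arm([
  [0,0,-0.007],
  [0,0,-0.013],
  [0,0,-0.013],
  [0,-0.02,-0.013],
  [0,-0.04,-0.013],
  [0,-0.06,-0.013],
  [0,-0.08,-0.013],
  [0,-0.1,-0.013],
  [0,-0.109,-0.013],
  [0,-0.11,-0.013],
], yaw=[0,0,0,0,0,0,0,0,0,0])

```text
clock: 35.2
tool_pos: [0.4914, 0.0273, 0.136]
eef_rot: [3.14, 0.001, 1.695]
contact_force: [0.1, -1.1, -3.7]
width: 0.0116
finger_force: 30.0
```

Emit:
step_arm([
  [0,0,0],
  [0,0,0],
  [0,0,0],
], yaw=[0,0,0])

```text
clock: 35.5
tool_pos: [0.4917, 0.0274, 0.1355]
eef_rot: [-3.141, 0.0, 1.696]
contact_force: [-0.7, -2.9, -3.0]
width: 0.0115
finger_force: 30.0
```

Emit:
step_arm([
  [0,-0.003,0],
  [0,-0.003,0],
  [0,-0.003,0.006],
  [0,-0.003,0.013],
  [0,-0.003,0.013],
  [0,-0.003,0.013],
  [0,-0.003,0.013],
], yaw=[0,0,0,0,0,0,0])

```text
clock: 36.2
tool_pos: [0.4899, 0.027, 0.123]
eef_rot: [3.137, 0.001, 1.695]
contact_force: [5.6, -2.0, -1.2]
width: 0.0121
finger_force: 30.0
```

Emit:
step_arm([
  [0,0,0],
  [0,0,0],
  [0,0,0],
  [0,0,-0.04],
  [0,0,-0.09],
  [0,0,-0.14],
  [0,0,-0.14],
  [0,0,-0.14],
], yaw=[0,0,0,0,0,0,0,0], jaw=0.05)

```text
clock: 37.0
tool_pos: [0.4884, 0.0272, 0.2633]
eef_rot: [3.14, 0.0, 1.696]
contact_force: [-0.5, -0.8, -1.0]
width: 0.0503
finger_force: 0.0
```

Run:
```python
from h import *
s=r.state();print(s["tool_pos"],s["eef_rot"],s["width"],s["clock"])
C,im=shot("wrist","w10")
```

```text
[0.48844537 0.02722313 0.26329511] [3.14001751e+00 3.09648443e-04 1.69599949e+00] 0.05025417966758038 37.0
```

View pics/w10.png

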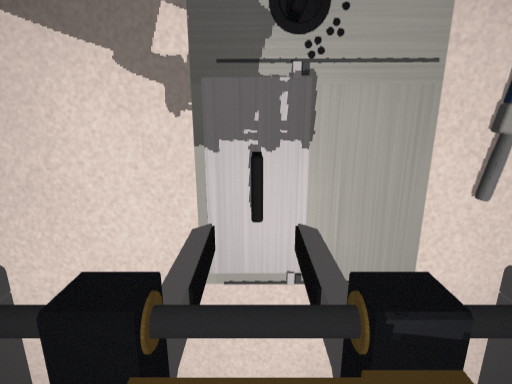

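The cover is shut with its bar at (257,186). The dial is at the top edge, at about (298,8), so I'll move to see it fully.

Emit:
step_arm([
  [0.045,0.01,0],
  [0.09,0.02,0],
  [0.135,0.03,0],
  [0.18,0.042,0],
  [0.218,0.05,0.02],
  [0.218,0.05,0.03],
  [0.218,0.05,0.03],
  [0.218,0.05,0.03],
], yaw=[0,0,0,0,0,0,0,0])

```text
clock: 37.85
tool_pos: [0.51, 0.2487, 0.2311]
eef_rot: [-3.139, 0.001, 1.695]
contact_force: [0.4, -0.8, 0.5]
width: 0.0503
finger_force: 0.0
```

Run:
```python
from h import *
s=r.state();print(s["tool_pos"],s["eef_rot"],s["q"],s["clock"])
C,im=shot("wrist")
p=proj(C,[.511,.2105,.134])[0];print(p)
u,v=(p-[85,70]).astype(int);print(u,v)
cv2.imwrite("pics/dial.png",cv2.resize(im[max(v,0):v+140,u:u+170,::-1],None,fx=4,fy=4,interpolation=cv2.INTER_CUBIC))
```

```text
[0.50997568 0.24865691 0.23109193] [-3.13872551e+00  6.34472455e-04  1.69493453e+00] [ 2.54009874e-01  3.32329680e-02  1.74502960e+00 -2.63300704e-04
  1.36625526e+00  1.29926439e-01] 37.85
[249.9559798  234.05339425]
164 164
```

View pics/dial.png

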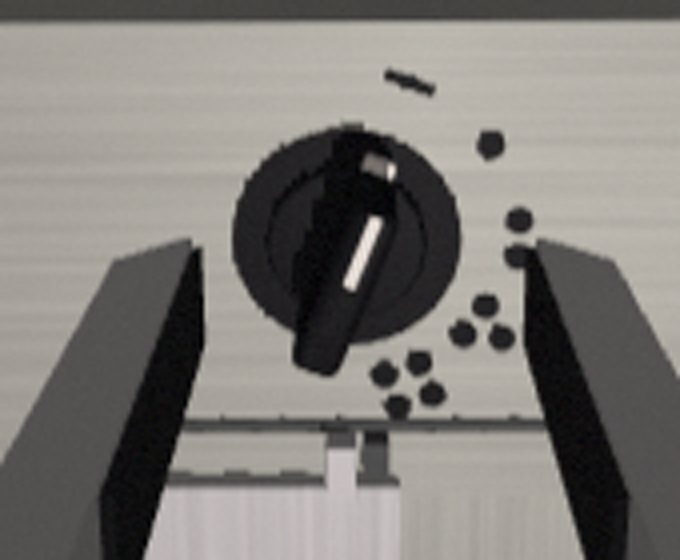

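The dial is seen from above. Its top white line runs from crop (352,285) to (378,218), so the bar points about 21° right of image-up, at the plain "off" line (410,82). Clockwise from there the dots read 1, 2, 3, 4, with the four-dot mark at (405,385).

Run:
```python
from h import *
C=cam("wrist");f=lambda a:164+np.array(a)/4
P=ray(C,f([(352,285),(378,218),(316,362),(387,185)]),.144);v=P[1]-P[0];w=P[3]-P[2]
print(P.round(4).tolist(),"yaw",np.arctan2(v[1],v[0]),np.arctan2(w[1],w[0]),(P[2]+P[3])/2,np.linalg.norm(w))
D=ray(C,f([(347,235)]),.111)[0];M=ray(C,f([(410,82)]),.105)[0]-D;print(D,"off yaw",np.arctan2(M[1],M[0]))
M=ray(C,f([(404,385)]),.105)[0]-D;print("4 yaw",np.arctan2(M[1],M[0]))
print(go(.511,.2105,.118,1.31))
```

```text
[[0.5135, 0.2132, 0.144], [0.5174, 0.2304, 0.144], [0.5074, 0.1927, 0.144], [0.5185, 0.2385, 0.144]] yaw 1.3453281495406124 1.3336741500888256 [0.51292754 0.21558774 0.144     ] 0.04719481160826636
[0.51192348 0.21316049 0.111     ] off yaw 1.3039417766984782
4 yaw -1.1241355665579773
([-0.0378, -0.0042, 0.1141], np.float64(0.384))
```

Emit:
step_arm([
  [-0.018,-0.002,0],
  [-0.036,-0.003,0.02],
  [-0.036,-0.003,0.05],
  [-0.036,-0.003,0.08],
  [-0.036,-0.003,0.1],
  [-0.036,-0.003,0.112],
  [-0.036,-0.003,0.112],
  [-0.036,-0.003,0.112],
], yaw=[0.14,0.28,0.375,0.375,0.375,0.375,0.375,0.375], jaw=0.045)

```text
clock: 38.7
tool_pos: [0.5131, 0.2133, 0.1217]
eef_rot: [3.14, -0.001, 1.32]
contact_force: [-0.6, 0.3, 1.3]
width: 0.0449
finger_force: 0.0
```

Emit:
step_arm([
  [0,0,0],
  [0,0,0],
  [0,0,0],
  [0,0,0],
  [0,0,0],
  [0,0,0],
], yaw=[0,0,0,0,0,0], jaw=0, force=25)

```text
clock: 39.3
tool_pos: [0.5106, 0.2142, 0.1208]
eef_rot: [-3.137, 0.0, 1.321]
contact_force: [-6.7, 1.3, 6.0]
width: 0.0117
finger_force: 25.0
```

Emit:
step_arm([
  [0,-0.002,0],
  [0,-0.002,0],
  [0,-0.002,0],
  [0,-0.002,0],
  [0,-0.002,0],
  [0,-0.002,0],
  [0,-0.002,0],
  [0,-0.002,0],
  [0,-0.002,0],
  [0,-0.002,0],
], yaw=[0.12,0.26,0.4,0.54,0.68,0.82,0.96,1.1,1.2,1.2])

```text
clock: 40.3
tool_pos: [0.5128, 0.2115, 0.1208]
eef_rot: [3.136, -0.005, 0.12]
contact_force: [8.0, -8.8, -3.6]
width: 0.012
finger_force: 25.0
```

Emit:
step_arm([
  [0,0,0],
  [0,0,0],
  [0,0,0],
  [0,0,-0.03],
  [0,0,-0.08],
  [0,0,-0.1],
  [0,0,-0.1],
], yaw=[0,0,0,0,0,0,0], jaw=0.045)

```text
clock: 41.0
tool_pos: [0.5123, 0.2149, 0.2248]
eef_rot: [-3.141, -0.008, 0.121]
contact_force: [0.0, 0.3, 0.3]
width: 0.0448
finger_force: 0.0
```

Emit:
step_arm([
  [0,0,0],
  [0,0,0],
  [0,0,0],
  [0,0,0],
  [0,0,0],
  [0,0,0],
  [0,0,0],
  [0,0,0],
  [0,0,0],
  [0,0,0],
], yaw=[-0.14,-0.28,-0.42,-0.56,-0.7,-0.84,-0.98,-1.12,-1.26,-1.4])

```text
clock: 42.0
tool_pos: [0.509, 0.214, 0.2181]
eef_rot: [-3.138, 0.001, 1.527]
contact_force: [0.1, -0.1, 0.7]
width: 0.0448
finger_force: 0.0
```

Run:
```python
from h import *
s=r.state();print(s["tool_pos"],s["eef_rot"],s["q"],s["clock"])
C,im=shot("wrist")
p=proj(C,[.511,.2135,.134])[0];print(p)
u,v=(p-[85,70]).astype(int);print(u,v)
cv2.imwrite("pics/dial2.png",cv2.resize(im[max(v,0):v+140,u:u+170,::-1],None,fx=4,fy=4,interpolation=cv2.INTER_CUBIC))
print(go(.511,.2135,.22,.11+np.pi))
```

```text
[0.50899667 0.21404843 0.21805079] [-3.13792299e+00  6.98711892e-04  1.52686330e+00] [1.92622625e-01 7.77184336e-03 1.79501722e+00 1.85567810e-04
 1.34253481e+00 2.36514607e-01] 42.0
[256.11996647 200.63031556]
171 130
([-0.0005, 0.002, -0.0019], np.float64(-1.721))
```

View pics/dial2.png

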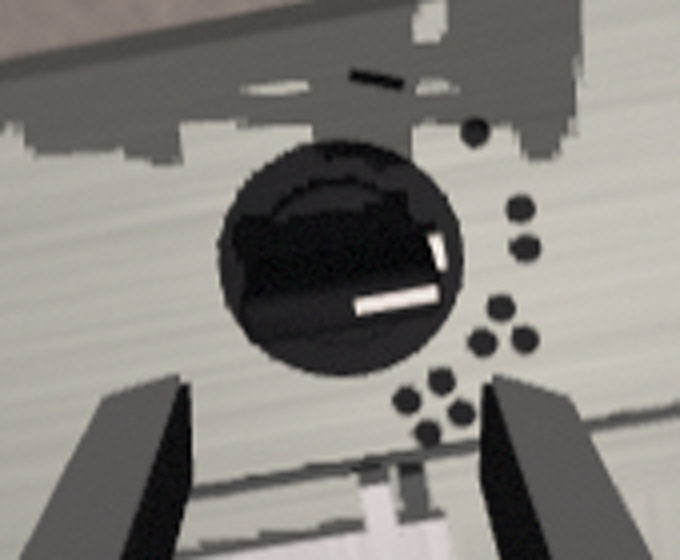

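The pointer's white line is at (395,300), aimed at the two-dot mark (522,228). The first half of the turn worked.

Emit:
step_arm([
  [0,0.002,0],
  [0,0.002,0],
  [0,0.002,0],
  [0,0.002,0],
  [0,0.002,0],
  [0,0.002,0],
  [0,0.002,0],
  [0,0.002,0],
  [0,0.002,0],
  [0,0.002,0],
], yaw=[-0.14,-0.28,-0.42,-0.56,-0.7,-0.84,-0.98,-1.12,-1.26,-1.4])

```text
clock: 43.05
tool_pos: [0.5112, 0.214, 0.2185]
eef_rot: [-3.141, -0.003, 2.924]
contact_force: [-0.4, 0.2, -0.6]
width: 0.0451
finger_force: 0.0
```

Emit:
step_arm([
  [0,0,0],
  [0,0,0],
  [0,0,0],
  [0,0,0],
  [0,0,0],
], yaw=[-0.14,-0.28,-0.32,-0.32,-0.32])

```text
clock: 43.55
tool_pos: [0.5116, 0.214, 0.2193]
eef_rot: [-3.142, -0.002, -3.044]
contact_force: [0.2, -0.3, 0.3]
width: 0.0453
finger_force: 0.0
```

Run:
```python
from h import *
s=r.state();print(s["tool_pos"],s["eef_rot"],s["q"],s["clock"])
s["eef_rot"][2]
print(go(.5115,.213,.119))
```

```text
[0.51161818 0.21395684 0.21927136] [-3.14150021e+00 -1.86554840e-03 -3.04442478e+00] [ 1.91582958e-01  1.12731534e-02  1.78922086e+00  8.60698798e-05
  1.34296460e+00 -1.47640084e+00] 43.55
([0.0, -0.0009, 0.1003], 0)
```

Emit:
step_arm([
  [0,-0.001,0.03],
  [0,-0.001,0.06],
  [0,-0.001,0.085],
  [0,-0.001,0.098],
  [0,-0.001,0.1],
  [0,-0.001,0.1],
  [0,-0.001,0.1],
], yaw=[0,0,0,0,0,0,0])

```text
clock: 44.25
tool_pos: [0.5134, 0.2132, 0.122]
eef_rot: [3.141, 0.003, -3.043]
contact_force: [0.4, -1.2, 0.2]
width: 0.0448
finger_force: 0.0
```

Emit:
step_arm([
  [0,0,0],
  [0,0,0],
  [0,0,0],
  [0,0,0],
  [0,0,0],
  [0,0,0],
], yaw=[0,0,0,0,0,0], jaw=0, force=25)

```text
clock: 44.85
tool_pos: [0.5126, 0.2114, 0.1207]
eef_rot: [-3.138, -0.0, -3.042]
contact_force: [-0.0, -5.6, 1.7]
width: 0.012
finger_force: 24.9
```

Emit:
step_arm([
  [0,0,0],
  [0,0,0],
  [0,0,0],
  [0,0,0],
  [0,0,0],
  [0,0,0],
  [0,0,0],
  [0,0,0],
  [0,0,0],
  [0,0,0],
], yaw=[0.12,0.26,0.4,0.54,0.68,0.82,0.96,1.1,1.18,1.18])

```text
clock: 45.85
tool_pos: [0.5111, 0.2088, 0.1206]
eef_rot: [-3.133, 0.006, 2.061]
contact_force: [-7.2, -16.7, 7.8]
width: 0.0116
finger_force: 25.0
```

Emit:
step_arm([
  [0,0,0],
  [0,0,0],
  [0,0,0],
  [0,0,-0.03],
  [0,0,-0.08],
  [0,0,-0.12],
  [0,0,-0.14],
  [0,0,-0.14],
], yaw=[0,0,0,0,0,0,0,0], jaw=0.05)

```text
clock: 46.65
tool_pos: [0.5143, 0.2138, 0.2646]
eef_rot: [3.134, 0.002, 2.061]
contact_force: [0.0, -0.3, 0.8]
width: 0.05
finger_force: 0.0
```

Run:
```python
from h import *
s=r.state();print(s["tool_pos"],s["eef_rot"],s["q"],s["clock"])
C,im=shot("wrist","w12")
a=proj(C,[.5115,.213,.134])[0];print(a)
_,t=shot("top")
T=cv2.resize(t[150:270,80:380],(800,320),interpolation=cv2.INTER_CUBIC)
u,v=(a-[85,60]).astype(int);v=max(v,0);W=cv2.resize(im[v:v+120,u:u+170],(397,280),interpolation=cv2.INTER_CUBIC)
o=np.zeros((600,800,3),np.uint8);o[:320]=T;o[320:,:397]=W;o[320:,400:773]=cv2.resize(im,(373,280))
cv2.imwrite("pics/fin.png",o[:,:,::-1])
```

```text
[0.51428863 0.21375484 0.26463757] [3.13398547e+00 2.04754193e-03 2.06130984e+00] [ 1.90179055e-01 -2.34059958e-02  1.74070019e+00  2.98201109e-04
  1.41642606e+00 -3.00386940e-01] 46.65
[249.80790279 186.27004285]
```

View pics/fin.png

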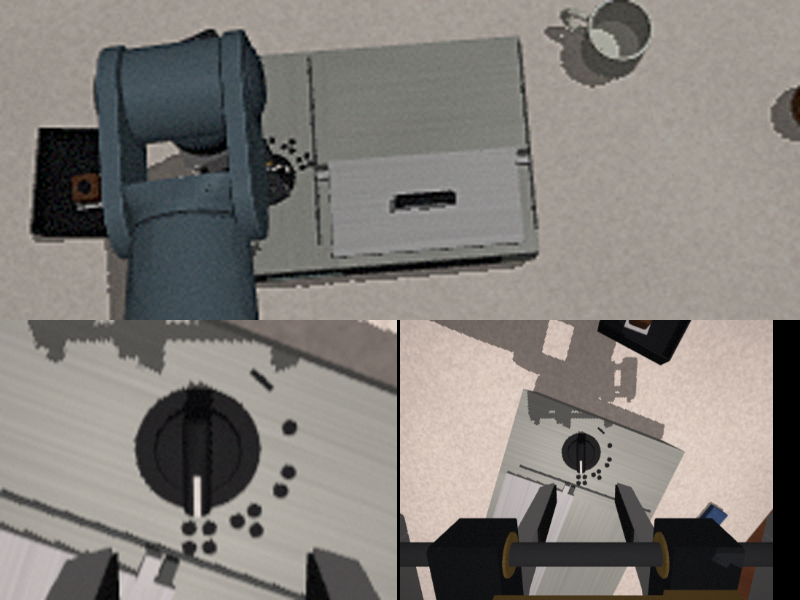

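The pointer's white line at (197,495) aims at the four-dot mark (198,537). The cover is shut, the spent cartridge is in the tray, the mug stands in place, and the gripper is clear.

```bash
python3 -c "
from bench import r
print(r.sign_off())"
```

```text
the job is handed in; nothing more can be done
None
```

The job is handed in at about 47 s of robot time (no verdict came back): spent cartridge in the waste tray, all four cartridges in the bay, cover shut and down behind the bumps, selector on four dots, mug and sugar jar left alone.

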